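Interleave and square a stack of slide carriers

ROBOT

A 6-joint arm with a two-finger parallel gripper is mounted at the origin on the work surface. World frame = base frame: x ahead of the robot, y to its left, z up, the work surface at z = 0. Lengths are in m, angles in rad, forces in N, time in s.
With the tool pointing down it reaches from about 0.35 to 0.85 m from the base axis. Payload 8.1 kg.
Tool frame: the origin (TCP) lies on the centre line of the jaws, within the pads' length; the fingertips stand robot.tips_ahead ahead of it and the grasp point (between the pads) lies 6 mm ahead of it (robot.tips_ahead is the distance from the TCP to the fingertips, in m); z points along the fingers, y is the line along which they close (so a half turn about z gives the same grasp; the last joint's range is limited). The gripper opens to 93 mm and grips with 3 to 60 N. Pads are 15 mm wide; open, the fingers measure 128 mm over their backs; the gripper's body (75 mm by 188 mm) begins 65 mm behind the grasp point.
Start: joints at [1.02, 0.13, 1.488, -0, 1.523, -0.085], TCP at [0.269, 0.536, 0.244] pointing down, gripper open.
Joint ranges: [-2.96, 2.96], [-0.89, 2.26], [0.02, 2.5], [-1.34, 4.48], [0, 2.73], [-2.66, 2.66]. Speed limits (rad/s): [2.39, 2.39, 2.79, 3.14, 3.14, 3.14].

INTERFACE

Orientations are given as a rotation vector (axis times angle).
In Python, from plant import robot gives the robot as it stands.
- The arm moves only by the tool apply_moves, never from a script. Its arguments are lists of equal length, an entry for each row: "delta_pos": the shift along the tool's x, y, z in cm, a list of three; "twist": the turn about the tool's z in rad. A call has 1 to 8 rows; each row shifts and turns the commanded pose from where the row before left it, along the tool's axes as they then stand; what a row does not reach is not made up. A row lasts 1/8 s, in which the tool goes at most 62.5 mm and 10.7 degrees, less where a joint would pass 70% of its speed; a pose out of reach is approached as far as the arm can. A call with a gripper value outside its range is refused whole. "gripper" is the finger opening in cm, from 0 to 9.3, set as the call begins (left out, the last holds). The fingers move at their own pace and stop on an object; "squeeze" is the grip in N (left out, the last holds). Time passes only in rows, so rows that do not move let the fingers close. It gives the time, the measured TCP pose, the force, the opening and the grip force at its end, in the units of the state.
- robot.read_state(): the state, without advancing time (a new reading comes with each control period).
- robot.read_camera(name): name is "side" or "top"; returns a dict with "frame" (400x640x3 uint8, red, green, blue), "vertical_fov" (degrees; the focal length in pixels is half the picture's height over the tangent of half this angle, whatever the lens; pixels are square), "cx", "cy" (the principal point, pixels), "R" (3x3) and "t" (3): a world point X has camera coordinates R X + t. Camera axes: x right, y down, z forward; pixel columns grow to the right and rows downward; lengths in m; the calibration is good to about 2 mm. A picture is of the moment at which its call begins. There is no depth.
- robot.close_job(): hands the job in; it is judged then, once.
The state is a dict: "t": time; "q": joint angles; "dq": joint speeds; "joint_torque": joint torques, N m; "tool_pos": TCP position; "orientation": TCP orientation; "force": force on the tool from outside, world axes, zero at the start; "wrist_torque": the same for the moment, N m; "opening": finger opening in m; "gripper_force": force on a finger pad.
Only numpy, scipy, OpenCV 4.12 (cv2) and the standard library are available. Lean on these libraries where they do the work, as an engineer would, in place of code of your own. Each camera call takes 0.05 s, during which the arm holds its last target. There are 200 camera calls.

TASK

Lay the separator card flat on the slide carrier that is already in the squaring fixture, and set the other slide carrier on top of the card, slides up, all in line with the fixture and set down rather than dropped. Then press the fixture's slanted spring plunger down to its stop, where the jaw has the whole stack tight against the fence, hold it there with a firm push for a good second without ramming it, and let it spring back, leaving the three layers square. Do not disturb the jar, the beaker or the slide box.

Things in the scene. Friction and masses are not known exactly. Their poses are not given: they have to be found in the camera images.
- fixture: Squaring fixture, fixed: white base 210 x 80 x 12 mm. Origin on the bench under the nest (the stack's place, open at both sides); x runs from the plunger (-x, robot's side) to the fence (+x), z up; yaw within 0.25 rad of the world's. Layers lie on the base at z = 12 mm. Fence: upright aluminium plate 64 mm wide, top z = 60 mm; its face is set anew each run, at x = 56 to 68 mm, and stays.
- jaw_face (a point): Middle of the upper edge of the jaw's pushing face, at (-59, 0, 48) mm in the fixture's frame at rest; aluminium, 44 mm wide. Sprung; it moves to +x as far as the plunger goes down (1:1), and back with it. The layers are 100 mm long, so jaw and fence have 15 to 27 mm of play; set with their middle at x = -6 to +4 mm they clear both.
- plunger_top (a point): Centre of the top of the plunger's black mushroom head (36 mm diameter, flat top 30 mm, 12 mm thick, on a 14 mm stem). At rest at (-121, 0, 117) mm in the fixture's frame. The axis leans 25 degrees from vertical towards the fixture's -x: press along (0.423, 0, -0.906) in the fixture's frame. Its housing and barrel end 40 mm below it.
- plunger (a joint): Travel of the plunger along its axis in m, 0 at rest (up). Its stop is where the stack is tight between jaw and fence: 15 to 27 mm down, different each run, felt as a steep rise (about 5 N per mm). The spring takes 4 N at first to 9 N, sliding the stack up to 5 N more. Firm is 20 to 35 N on the head; under 18 N is not tight, over 40 N on the fixture is ramming. It springs back when let go.
- lower_carrier: Slide carrier already lying in the fixture: aluminium plate 100 x 58 x 16 mm (x, y, z) with two glass slides on its top. Origin at the centre of its underside, x along its length, z up. It starts up to 4 mm off the nest's centre, in line with the fixture.
- card: Separator card: stiff brown board 100 x 66 x 5 mm, 40 g, lying on one of the two stands. Origin at the centre of its underside, x along its length, z up. Overhangs its stand's upper block by 16 mm on either side (y).
- upper_carrier: The other slide carrier, same as the lower one (100 x 58 x 16 mm, about 0.22 kg), lying slides up on the other stand. Origin at the centre of its underside, x along its length, z up. Overhangs its stand's upper block by 12 mm on either side (y). Half a turn of yaw makes no difference. Set it down, do not let it fall: falling over 10 mm counts as dropped.
- card_stand: Grey stand fixed to the bench under the card: foot 110 x 70 x 6 mm, upper block 84 x 34 mm, top at z = 30 mm. Origin at the centre of its underside.
- carrier_stand: The same kind of stand, under the other carrier. The fixture and the two stands change places from run to run.
- jar: Bystander: amber jar, 56 mm diameter, 85 mm high, on the bench. Origin at the centre of its underside.
- beaker: Bystander: clear beaker, 72 mm diameter, 90 mm high. Origin at the centre of its underside.
- slide_box: Bystander: closed white and grey box 172 x 92 x 34 mm. Origin at the centre of its underside.
Things that resemble listed ones, but are neither listed nor needed, are in the scene too. What is shaped like the upper_carrier but blue or yellow is not meant.

How it is judged:
On the way, in this order (a step that is already met when the one before it is completed fails the run):
1. the card lies flat on the lower carrier, let go (z of card in the frame of fixture between 0.0255 and 0.0305 m and y of card in the frame of fixture between -0.008 and 0.008 m and x of card in the frame of fixture between -0.012 and 0.021 m and angle between card's own z axis and vertical below 0.06 rad and angle between the x axis of card and the x axis of fixture, either way round below 0.12 rad and contact force between the fingers and card below 0.05 N and linear speed of card below 0.02 m/s), for 0.2 s.
2. the other carrier lies flat on the card, let go, the plunger still up (z of card in the frame of fixture between 0.0255 and 0.0305 m and y of card in the frame of fixture between -0.008 and 0.008 m and x of card in the frame of fixture between -0.012 and 0.021 m and angle between each of card, upper_carrier's own z axis and vertical below 0.06 rad and angle between the x axis of each of card, upper_carrier and the x axis of fixture, either way round below 0.12 rad and z of upper_carrier in the frame of fixture between 0.0305 and 0.0355 m and y of upper_carrier in the frame of fixture between -0.008 and 0.008 m and x of upper_carrier in the frame of fixture between -0.012 and 0.021 m and contact force between the fingers and upper_carrier below 0.05 N and linear speed of upper_carrier below 0.02 m/s and value of joint plunger below 0.003 m), for 0.2 s.
3. the plunger is pressed down firmly to its stop, with the three layers tight between jaw and fence, and held there (value of joint plunger above 0.012 m and contact force between the fingers and fixture above 18 N and x of each of lower_carrier, card, upper_carrier in the frame of jaw_face below 0.0525 m), for 0.6 s.
At the end, for the whole second after the job is handed in: Lower carrier, card, upper carrier lie in that order in the nest, flat (0.06 rad), slides up, in line with the fixture (0.12 rad, 8 mm sideways), pushed forward by the jaw, ends level within 3 mm, released and at rest; the plunger is back up (within 3 mm) (all of step 2 and z of lower_carrier in the frame of fixture between 0.0095 and 0.0145 m and y of lower_carrier in the frame of fixture between -0.008 and 0.008 m and x of lower_carrier in the frame of fixture between -0.012 and 0.021 m and angle between lower_carrier's own z axis and vertical below 0.06 rad and angle between the x axis of lower_carrier and the x axis of fixture, either way round below 0.12 rad and x of each of lower_carrier, card, upper_carrier in the frame of fixture above 0.0035 m and contact force between the fingers and lower_carrier below 0.05 N and linear speed of each of lower_carrier, card below 0.02 m/s and contact force between the fingers and card below 0.05 N and x of card in the frame of lower_carrier between -0.003 and 0.003 m and x of upper_carrier in the frame of lower_carrier between -0.003 and 0.003 m); the robot touches nothing.
It fails at once if the fixture or its plunger rammed with more than 40 N (contact force between the fingers and fixture above 40 N).
It fails at once if the card or the carrier let fall instead of set down (moving at over 0.5 m/s while not held, a fall of some 13 mm) ((contact force between the fingers and upper_carrier below 0.05 N and linear speed of upper_carrier above 0.5 m/s) or (contact force between the fingers and card below 0.05 N and linear speed of card above 0.5 m/s)).
It fails at once if a bystander moved more than 20 mm (distance of any of jar, beaker, slide_box from where it was at the start of the episode above 0.02 m).
It also fails if it takes over 70 s, if anything falls off the work surface, if the arm or the gripper's body presses on something with over 40 N, if the wrist force passes 120 N, or if a joint passes its speed limit or range.

## Working session

There is one attempt and no reset: what is moved stays moved. The work goes in short steps, Python scripts to look and compute and a tool call to move; the robot and the scene stay as the last step left them, time stands still between calls to the robot, and variables do not carry over. Pictures are saved under pics/ and viewed, at most 14 in all, crops included, and the job is handed in when it is done.

Besides the shell and the picture viewer there is one more tool, called after "Emit:" as name(argument=value, ...) on one line, values as JSON. apply_moves: Moves the arm, as the interface text tells. Its arguments: {"type":"object","properties":{"delta_pos":{"type":"array"},"twist":{"type":"array"},"gripper":{"type":"number"},"squeeze":{"type":"number"}},"required":["delta_pos","twist"]}

```bash
mkdir -p pics; python3 - <<'E'
from plant import robot
import cv2,numpy as np,pickle
s=robot.read_state();print(s['tool_pos'],s['orientation'],robot.tips_ahead,s['force'],s['opening'])
for n in('top','side'):
    c=robot.read_camera(n);pickle.dump(c,open(n+'.pkl','wb'))
    cv2.imwrite(f'pics/{n}0.png',c['frame'][:,:,::-1]);print(n,c['vertical_fov'],c['cx'],c['cy'],c['R'],c['t'],-c['R'].T@c['t'], [k for k in c])
E
```

```text
[0.26919287 0.53563687 0.24259832] [-7.24965969e-01 -3.05621741e+00  2.73703278e-03] 0.025 [-0.33009034  0.11317908 -0.37194656] 0.09319910455290277
top 51.51575265210137 319.0842062871417 201.96272111739896 [[ 0.05961831 -0.99821483  0.00358006]
 [-0.97785706 -0.05912242 -0.20074888]
 [ 0.20060217  0.00846753 -0.97963619]] [-0.05096335  0.60598626  1.41066962] [ 0.3126229  -0.02698988  1.50377653] ['frame', 'vertical_fov', 'cx', 'cy', 'R', 't']
side 55.53177886262724 318.8488337125233 201.46157969584488 [[-0.97629944 -0.21559506  0.01892554]
 [-0.1760205   0.74011621 -0.64903373]
 [ 0.12592137 -0.63698255 -0.76052419]] [0.58853701 0.19840357 1.04454806] [0.47798052 0.64540286 0.91203629] ['frame', 'vertical_fov', 'cx', 'cy', 'R', 't']
```

View pics/top0.png

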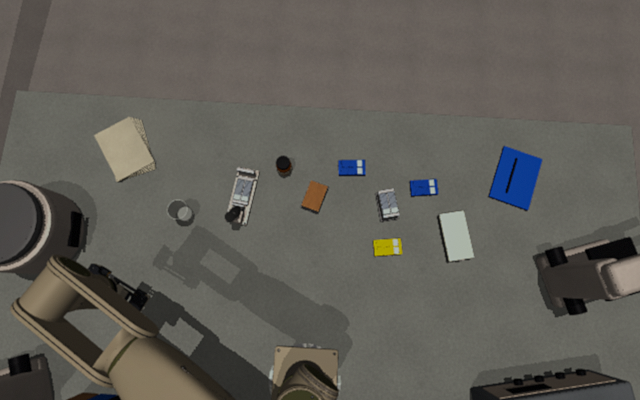

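View pics/side0.png

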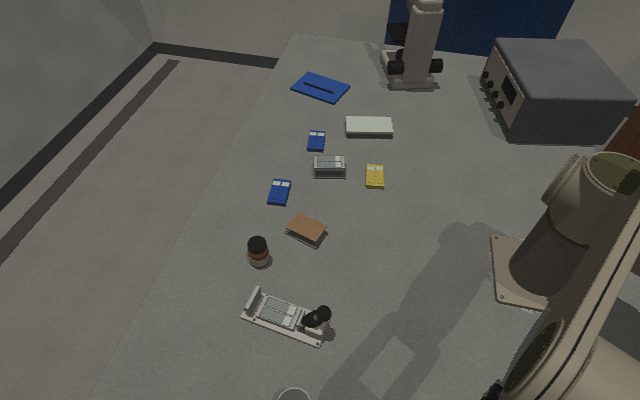

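```bash
python3 - <<'E'
import cv2,numpy as np,pickle
T=pickle.load(open('top.pkl','rb'))['frame'];S=pickle.load(open('side.pkl','rb'))['frame']
def crop(f,x,y,w,h,k): return cv2.resize(f[y:y+h,x:x+w,::-1],None,fx=k,fy=k,interpolation=cv2.INTER_CUBIC)
a=crop(T,215,155,80,80,5)[:300*2];b=crop(T,290,170,80,80,2.5) 
M=np.zeros((600,800,3),np.uint8)
M[:350,:250]=crop(T,220,160,50,70,5)
M[:350,250:450]=crop(T,295,165,40,70,5)
M[:350,450:650]=crop(T,370,170,40,70,5)
M[350:600,:400]=crop(S,235,285,100,62.5.__int__(),4)[:250].copy() if 0 else cv2.resize(S[280:350,235:345,::-1],(400,250),interpolation=cv2.INTER_CUBIC)
M[350:600,400:600]=crop(S,280,207,50,50,4)[:,:200] if 0 else cv2.resize(S[205:255,285:325,::-1],(200,250),interpolation=cv2.INTER_CUBIC)
M[350:600,600:800]=cv2.resize(S[145:195,310:350,::-1],(200,250),interpolation=cv2.INTER_CUBIC)
cv2.imwrite('pics/m1.png',M)
E
```

```text
(no output)
```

View pics/m1.png

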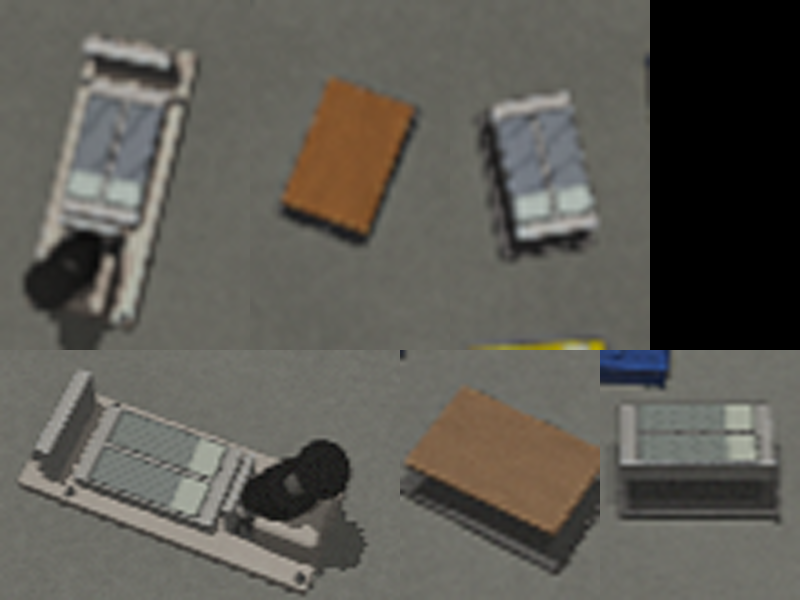

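```bash
cat > h.py <<'E'
import cv2,numpy as np,pickle
def ray(c,p):
    f=200/np.tan(np.radians(c['vertical_fov']/2))
    d=np.c_[(np.atleast_2d(p)-[c['cx'],c['cy']])/f,np.ones(len(np.atleast_2d(p)))]@c['R']
    return -c['R'].T@c['t'],d
def plane(c,p,z):
    o,d=ray(c,p);return o+d*((z-o[2])/d[:,2])[:,None]
def tri(cs,ps):
    A=0;b=0
    for c,p in zip(cs,ps):
        o,d=ray(c,p);d=d[0]/np.linalg.norm(d[0]);P=np.eye(3)-np.outer(d,d);A=A+P;b=b+P@o
    return np.linalg.solve(A,b)
def rect(P):
    r=cv2.minAreaRect((P[:,:2]*1000).astype(np.float32))
    b=cv2.boxPoints(r);e=b[1]-b[0];g=b[2]-b[1]
    L=e if np.linalg.norm(e)>np.linalg.norm(g) else g
    if L[0]<0:L=-L
    return np.array(r[0]),r[1],np.arctan2(L[1],L[0])
def big(m,scale=1):
    cs,_=cv2.findContours(m.astype(np.uint8),cv2.RETR_EXTERNAL,cv2.CHAIN_APPROX_NONE)
    return max(cs,key=cv2.contourArea)[:,0].astype(float)
def up(c,x,y,w,h,k=8):
    return cv2.resize(c['frame'][y:y+h,x:x+w],None,fx=k,fy=k,interpolation=cv2.INTER_CUBIC).astype(int),lambda q:(q+.5)/k-.5+[x,y]
E
python3 - <<'E'
from h import *
np.set_printoptions(precision=4,suppress=True)
C={n:pickle.load(open(n+'.pkl','rb')) for n in('top','side')}
for n,bx in(('top',(295,170,40,50)),('side',(280,207,55,45))):
    I,g=up(C[n],*bx);m=(I[...,0]-I[...,2])>30
    print('card',n,rect(plane(C[n],g(big(m)),.035)))
for n,bx in(('top',(372,182,34,36)),('side',(310,150,40,32))):
    I,g=up(C[n],*bx);s=I.sum(2);bl=I[...,2]-I[...,0]
    m=(s>330)|((bl>6)&(s>200)) if n=='top' else (s>330)
    m=cv2.morphologyEx(m.astype(np.uint8),cv2.MORPH_CLOSE,np.ones((15,15)))
    print('carrier',n,rect(plane(C[n],g(big(m)),.046)), np.median(s))
    cv2.imwrite(f'pics/mask_{n}.png',m*255)
t,s=C['top'],C['side']
mt=lambda x,y:np.array([220+x/5-.4,160+y/5-.4])
ms=lambda x,y:np.array([235+x/3.636-.36,280+(y-350)/3.571-.36])
print('base right edge top',plane(t,[mt(198,55),mt(130,325)],.012))
print('side base corners',plane(s,[ms(20,478),ms(300,583)],.012), plane(s,[ms(20,487),ms(303,592)],0))
print('lower top', plane(t,[mt(84,94),mt(166,100),mt(140,228),mt(62,218)],.028).round(4).tolist())
print('lower side', plane(s,[ms(75,482),ms(213,525),ms(248,455),ms(113,405)],.028).round(4).tolist())
print('head tri',tri([t,s],[mt(45,287),ms(325,468)]))
print('fence top mid face',tri([t,s],[mt(88,42),ms(40,455)]),tri([t,s],[mt(170,62),ms(85,373)]))
E
```

```text
card top (array([636.5261,   5.0864]), (68.46981048583984, 102.60906219482422), np.float32(-0.2985719))
card side (array([638.6884,  10.2442]), (66.97225189208984, 101.03138732910156), np.float32(-0.29667884))
carrier top (array([ 624.0326, -262.8855]), (105.06597137451172, 60.98767852783203), np.float32(0.24722734)) 301.0
carrier side (array([ 627.8936, -272.1882]), (131.95513916015625, 86.51061248779297), np.float32(0.23666129)) 324.0
base right edge top [[0.7238 0.216  0.012 ]
 [0.5182 0.2472 0.012 ]]
side base corners [[0.7364 0.2981 0.012 ]
 [0.5351 0.3263 0.012 ]] [[0.7375 0.2997 0.    ]
 [0.5327 0.3274 0.    ]]
lower top [[0.6847, 0.2943, 0.028], [0.6838, 0.2338, 0.028], [0.5872, 0.2438, 0.028], [0.5912, 0.301, 0.028]]
lower side [[0.6952, 0.2988, 0.028], [0.5979, 0.3071, 0.028], [0.5876, 0.2541, 0.028], [0.6878, 0.2388, 0.028]]
head tri [0.5283 0.289  0.1113]
fence top mid face [0.7201 0.2919 0.0435] [0.708  0.2298 0.0492]
```

```bash
cat >> h.py <<'E'
from scipy.spatial.transform import Rotation as Ro
def plan(s,xyz,yaw):
    """cm shift in the tool's axes to xyz, and twist so tool y lies across yaw"""
    R=Ro.from_rotvec(s['orientation']).as_matrix()
    d=R.T@(np.array(xyz)-s['tool_pos'])*100
    y=R[:,1];cur=np.arctan2(y[1],y[0])-np.pi/2
    tw=-(yaw-cur);tw=(tw+np.pi/2)%np.pi-np.pi/2
    R2=R@Ro.from_rotvec([0,0,tw]).as_matrix()
    d2=R2.T@(np.array(xyz)-s['tool_pos'])*100
    print('shift',d.round(3),'twist',tw.round(4),'shift after twist',d2.round(3),'tool x',R[:,0].round(3),'z',R[:,2].round(4))
E
python3 - <<'E'
from h import *;from plant import robot
s=robot.read_state();print(s['q']);plan(s,(.6375,.008,.14),-.2975)
E
```

```text
[ 1.01959424e+00  1.31143821e-01  1.48915109e+00 -2.01973783e-05
  1.52303648e+00 -8.53976898e-02]
shift [-56.606 -30.586  10.313] twist -0.1683 shift after twist [-50.683 -39.636  10.313] tool x [-0.893  0.449  0.   ] z [-9.0e-04 -1.5e-03 -1.0e+00]
```

Emit:
apply_moves(delta_pos=[[-3.5,-1.9,0.2],[-3.5,-1.9,0.2],[-3.5,-1.9,0.2],[-3.5,-1.9,0.2],[-3.5,-1.9,0.2],[-3.5,-1.9,0.2],[-3.5,-1.9,0.2],[-3.5,-1.9,0.2]], twist=[0,0,0,0,0,0,0,0], gripper=9.3)

```text
t: 1.1
tool_pos: [0.4517, 0.2733, 0.2272]
orientation: [-0.725, -3.056, 0.001]
force: [-0.1, 0.6, 0.4]
opening: 0.0931
gripper_force: 0.0
```

Emit:
apply_moves(delta_pos=[[-3.5,-1.9,0.4],[-3.5,-1.9,0.4],[-3.5,-1.9,0.4],[-3.5,-1.9,0.4],[-3.5,-1.9,0.4],[-3.5,-1.9,0.4],[-3.5,-1.9,0.4],[0,0,0]], twist=[0,0,0,0,0,0,0,-0.168])

```text
t: 2.1
tool_pos: [0.611, 0.043, 0.1983]
orientation: [-0.466, -3.105, 0.001]
force: [-0.3, 1.2, 1.1]
opening: 0.0932
gripper_force: 0.0
```

```bash
python3 - <<'E'
from h import *;from plant import robot
np.set_printoptions(precision=4,suppress=True)
s=robot.read_state();print(s['t'],s['tool_pos'],s['force']);plan(s,(.6375,.008,.14),-.2975)
M=np.zeros((600,800,3),np.uint8)
for i,n in enumerate(('top','side')):
    c=robot.read_camera(n);pickle.dump(c,open(n+'1.pkl','wb'))
    f=200/np.tan(np.radians(c['vertical_fov']/2))
    X=c['R']@s['tool_pos']+c['t'];u,v=f*X[:2]/X[2]+[c['cx'],c['cy']];print(n,u,v)
    x,y=int(u)-40,int(v)-50
    M[:500,i*400:i*400+400]=cv2.resize(c['frame'][y:y+100,x:x+80,::-1],(400,500),interpolation=cv2.INTER_CUBIC);print(x,y)
# fixture (arm now clear)
cv2.imwrite('pics/m2.png',M)
E
```

```text
2.1 [0.611  0.043  0.1983] [-0.3351  1.1954  1.0808]
shift [-3.565 -2.565  5.829] twist -0.0003 shift after twist [-3.564 -2.566  5.829] tool x [-0.956  0.293  0.001] z [-0.0016 -0.0006 -1.    ]
top 301.51626599131515 191.47587828290565
261 141
side 313.39225683100835 199.033728123216
273 149
```

View pics/m2.png

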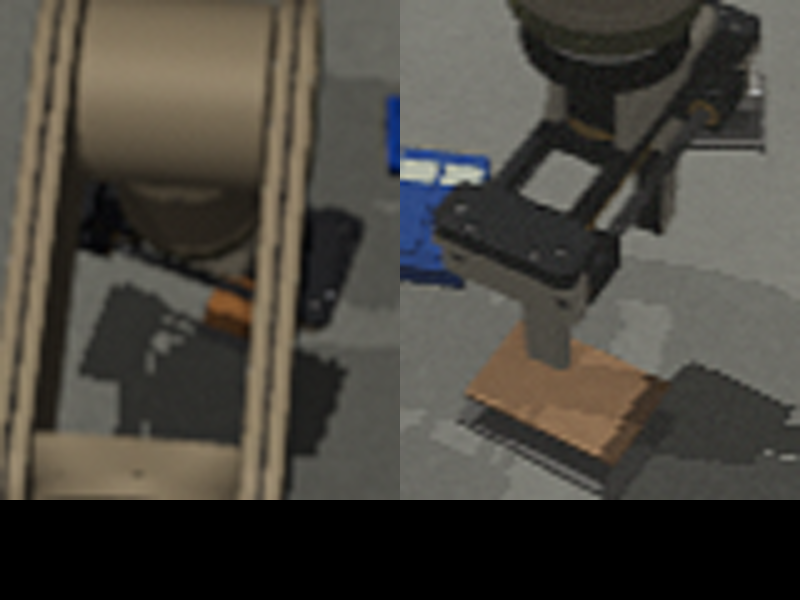

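```bash
python3 - <<'E'
from h import *;from plant import robot
np.set_printoptions(precision=4,suppress=True)
s=robot.read_state();c=pickle.load(open('side1.pkl','rb'))
R=Ro.from_rotvec(s['orientation']).as_matrix();sg=np.sign(R[1,1])
f=200/np.tan(np.radians(c['vertical_fov']/2))
for x in(-.0075,.0075):
  P=s['tool_pos']+R@[x,sg*.064,.025];X=c['R']@P+c['t'];print('pred',f*X[:2]/X[2]+[c['cx'],c['cy']])
# observed rays onto tip height
o=np.array([[273+(528-400)/5-.4,149+358/5-.4],[273+(572-400)/5-.4,149+368/5-.4]]);print(o,plane(c,o,s['tool_pos'][2]-.025),[(s['tool_pos']+R@[x,sg*.064,.025]) for x in(-.0075,.0075)])
E
```

```text
pred [297.6584 222.2285]
pred [302.9342 224.7047]
[[298.2 220.2]
 [307.  222.2]] [[0.6364 0.0976 0.1737]
 [0.614  0.0986 0.1737]] [array([0.6362, 0.1039, 0.1736]), array([0.6218, 0.1083, 0.1737])]
```

Emit:
apply_moves(delta_pos=[[-1.2,-0.86,2.5],[-1.2,-0.86,2.5],[-1.16,-0.84,2.5],[0,0,2.5],[0,0,2.0],[0,0,1.5],[0,0,1.0],[0,0,0.6]], twist=[0,0,0,0,0,0,0,0])

```text
t: 3.2
tool_pos: [0.6371, 0.0109, 0.0484]
orientation: [0.466, 3.107, 0.0]
force: [-0.1, -0.3, 0.2]
opening: 0.0929
gripper_force: 0.0
```

Emit:
apply_moves(delta_pos=[[0,0,0],[0,0,0]], twist=[0,0])

```text
t: 3.45
tool_pos: [0.6376, 0.0107, 0.0495]
orientation: [0.466, 3.106, 0.0]
force: [-1.0, 0.8, -0.7]
opening: 0.0927
gripper_force: 0.0
```

```bash
python3 - <<'E'
from h import *;from plant import robot
s=robot.read_state();print(s['t'],s['tool_pos'],s['force'])
c=robot.read_camera('side');pickle.dump(c,open('side2.pkl','wb'))
cv2.imwrite('pics/m3.png',cv2.resize(c['frame'][190:265,270:350,::-1],(640,600),interpolation=cv2.INTER_CUBIC))
E
```

```text
3.45 [0.63764502 0.01073779 0.04945814] [-0.99313894  0.76257208 -0.68031387]
```

View pics/m3.png

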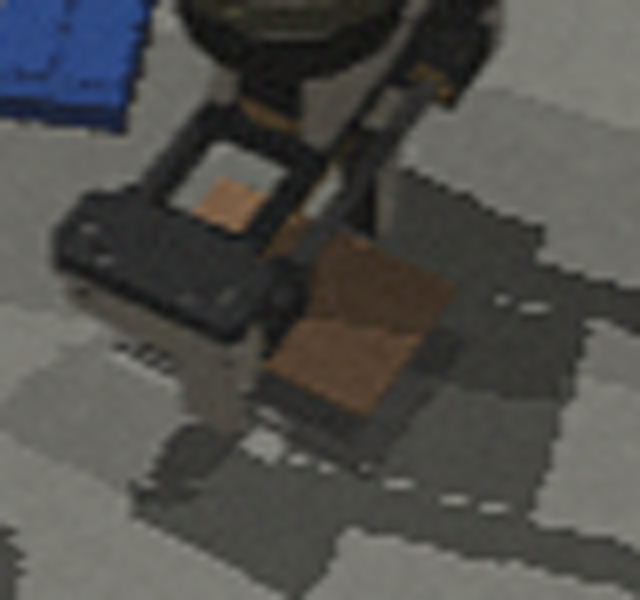

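Emit:
apply_moves(delta_pos=[[0,0,0.2],[0,0,0],[0,0,0],[0,0,0],[0,0,0],[0,0,0],[0,0,0],[0,0,0]], twist=[0,0,0,0,0,0,0,0], gripper=5.5, squeeze=15)

```text
t: 4.5
tool_pos: [0.6371, 0.0107, 0.0466]
orientation: [0.466, 3.107, 0.0]
force: [0.5, -0.8, 0.3]
opening: 0.0657
gripper_force: 15.0
```

Emit:
apply_moves(delta_pos=[[0,0,-0.5],[0,0,-1.5],[0,0,-2.5],[0,0,-2.5],[0,0,-1.5],[0,0,-1.0],[0,0,0],[0,0,0]], twist=[0,0,0,0,0,0,0,0])

```text
t: 5.5
tool_pos: [0.6364, 0.0108, 0.1405]
orientation: [-0.466, -3.105, 0.0]
force: [0.0, 0.1, 0.7]
opening: 0.0653
gripper_force: 15.0
```

```bash
python3 - <<'E'
from h import *;from plant import robot
np.set_printoptions(precision=4,suppress=True)
s=robot.read_state();print(s['tool_pos'],s['opening'],s['gripper_force'])
# fixture: line fits of visible long base edges, in rectified (world-plane) coordinates
C={n:pickle.load(open(n+'.pkl','rb')) for n in('top','side')}
for n,z,off in(('top',.012,-1),('side',.012,1),('side',0,1)):
    c=C[n];G=np.arange(.54,.72,.002);W=np.arange(-.06,.06,.0005);pts=[]
    f=200/np.tan(np.radians(c['vertical_fov']/2))
    g=c['frame'].astype(np.float32).sum(2)
    e=[]
    for x in G:
        y0=(.2316-.1458*(x-.621)) if off<0 else (.3122-.1458*(x-.6358))
        w=np.arange(-.012,.012,.0005)
        P=np.c_[np.full(len(w),x),y0+w,np.full(len(w),z)];X=P@c['R'].T+c['t'];uv=(f*X[:,:2]/X[:,2:]+[c['cx'],c['cy']]).astype(np.float32)
        v=cv2.remap(g,uv[:,0].reshape(1,-1),uv[:,1].reshape(1,-1),cv2.INTER_LINEAR)[0]
        v=np.convolve(v,np.ones(5)/5,'same');d=np.gradient(v)[4:-4]*(-off)
        k=np.argmax(d);
        if d[k]>8:e.append((x,y0+w[4+k]))
    e=np.array(e);p=np.polyfit(*e.T,1)
    for _ in range(4):
        r=e[:,1]-np.polyval(p,e[:,0]);p=np.polyfit(*e[abs(r)<.002].T,1)
    print(n,z,len(e),(abs(r)<.002).sum(),'yaw',np.arctan(p[0]),'y at .638',np.polyval(p,.638))
# lower carrier by colour of slides, top: bluish; 
for n,bx in(('top',(232,175,24,34)),('side',(254,293,46,36))):
    I,g=up(C[n],*bx);bl=I[...,2]-I[...,0];print(n,np.percentile(bl,[5,25,50,75,95]),np.percentile(I.sum(2),[5,25,50,75,95]))
E
```

```text
[0.6364 0.0108 0.1405] 0.06531328924694083 14.999830573797226
top 0.012 88 83 yaw -0.14430853201882696 y at .638 0.22979093975913123
side 0.012 90 90 yaw -0.1424275139210478 y at .638 0.3150175204461456
side 0 90 90 yaw -0.14212504026018624 y at .638 0.31090918745579005
top [-18. -10.  -4.   4.  12.] [181. 299. 356. 430. 510.]
side [-16.  -8.  -6.  -1.   1.] [198. 317. 349. 407. 482.]
```

```bash
python3 - <<'E'
from h import *;from plant import robot
plan(robot.read_state(),(.6375,.271,.085),-.143)
E
```

```text
shift [ 7.522 24.909  5.555] twist -0.1548 shift after twist [ 3.592 25.771  5.555] tool x [-0.956  0.293  0.002] z [-1.7e-03  1.0e-04 -1.0e+00]
```

Emit:
apply_moves(delta_pos=[[0.6,2.0,0],[1.2,4.0,0],[1.2,4.0,0],[1.2,4.0,0],[1.2,4.0,0],[1.2,4.0,0],[0.92,2.9,0],[0,0,0]], twist=[0,0,0,0,0,0,0,-0.155])

```text
t: 6.5
tool_pos: [0.6366, 0.2749, 0.1405]
orientation: [-0.214, -3.133, -0.001]
force: [0.3, -0.6, -0.3]
opening: 0.0654
gripper_force: 15.0
```

Emit:
apply_moves(delta_pos=[[0,0,1.5],[0,0,2.0],[0,0,1.5],[0,0,0.5],[0,0,0],[0,0,0]], twist=[0,0,0,0,0,0])

```text
t: 7.25
tool_pos: [0.6389, 0.2709, 0.0876]
orientation: [0.225, 3.132, 0.001]
force: [0.6, 0.6, -0.2]
opening: 0.0658
gripper_force: 15.0
```

```bash
python3 - <<'E'
from h import *;from plant import robot
s=robot.read_state();plan(s,(.6375,.271,.0445),-.143)
c=robot.read_camera('side');pickle.dump(c,open('side3.pkl','wb'))
d=robot.read_camera('top');pickle.dump(d,open('top3.pkl','wb'))
M=np.hstack([cv2.resize(c['frame'][275:355,235:345,::-1],(550,400),interpolation=cv2.INTER_CUBIC),cv2.resize(d['frame'][155:235,220:270,::-1],(250,400),interpolation=cv2.INTER_CUBIC)])
cv2.imwrite('pics/m4.png',M)
E
```

```text
shift [ 0.144 -0.013  4.31 ] twist -0.0003 shift after twist [ 0.144 -0.013  4.31 ] tool x [-0.99   0.143 -0.001] z [ 1.4e-03  5.0e-04 -1.0e+00]
```

View pics/m4.png

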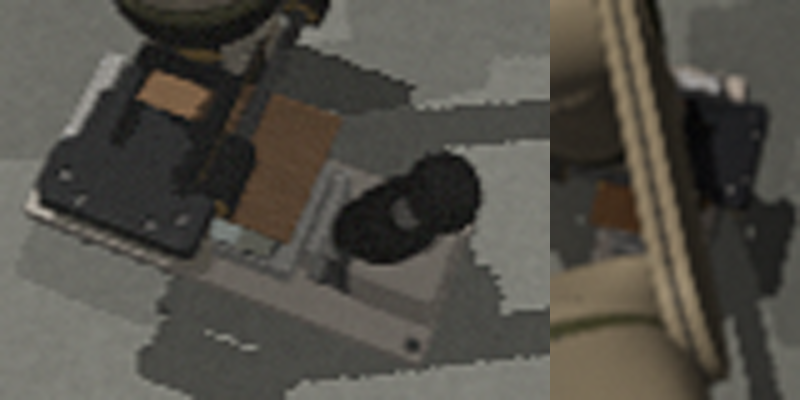

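```bash
python3 - <<'E'
from h import *
np.set_printoptions(precision=4,suppress=True)
u=np.array([.9898,-.1425]);v=np.array([.1425,.9898])
c=pickle.load(open('side3.pkl','rb'));g=lambda x,y:np.array([235+x/5-.4,275+y/5-.4])
for nm,z,ps in(('card end',.076,[(340,118),(283,243)]),('lower end',.028,[(345,170),(292,277)]),('jaw top edge near?',.048,[(330,165)]),('head',.117,[(443,193)])):
    P=plane(c,[g(*p) for p in ps],z)[:,:2];print(nm,P@u,P@v)
# head triangulation, circle fits from the first pictures
C={n:pickle.load(open(n+'.pkl','rb')) for n in('top','side')}
for n,bx in(('top',(222,203,22,25)),('side',(300,300,35,35))):
    I,gg=up(C[n],*bx);m=(I.sum(2)<110).astype(np.uint8);cv2.imwrite(f'pics/h_{n}.png',m*255)
    k=cv2.distanceTransform(m,cv2.DIST_L2,5);_,mx,_,l=cv2.minMaxLoc(k);print(n,gg(np.array(l)),mx/8)
E
```

```text
card end [0.5473 0.5483] [0.3304 0.3965]
lower end [0.5441 0.5473] [0.3335 0.3924]
jaw top edge near? [0.5481] [0.3422]
head [0.4835] [0.3655]
top [229.6875 216.4375] 4.3691864013671875
side [309.4375 321.9375] 4.568799018859863
```

Emit:
apply_moves(delta_pos=[[0,0,0.8],[0,0,1.2],[0,0,0.9],[0,0,0.5],[0,0,0.2],[0,0,0],[0,0,0]], twist=[0,0,0,0,0,0,0])

```text
t: 8.22
tool_pos: [0.6386, 0.271, 0.0512]
orientation: [0.224, 3.133, 0.0]
force: [0.3, -0.6, -0.2]
opening: 0.0658
gripper_force: 15.0
```

Emit:
apply_moves(delta_pos=[[0,0,0.15],[0,0,0],[0,0,0]], twist=[0,0,0])

```text
t: 8.6
tool_pos: [0.6382, 0.2708, 0.0492]
orientation: [0.224, 3.134, 0.0]
force: [0.2, -0.3, -0.3]
opening: 0.0661
gripper_force: 15.0
```

Emit:
apply_moves(delta_pos=[[0,0,0.15],[0,0,0],[0,0,0]], twist=[0,0,0])

```text
t: 8.98
tool_pos: [0.6382, 0.2708, 0.0476]
orientation: [-0.224, -3.134, 0.0]
force: [-0.3, 0.6, 0.1]
opening: 0.0658
gripper_force: 15.0
```

Emit:
apply_moves(delta_pos=[[0,0,0.15],[0,0,0],[0,0,0]], twist=[0,0,0])

```text
t: 9.35
tool_pos: [0.6382, 0.2708, 0.0461]
orientation: [-0.224, -3.133, 0.0]
force: [-0.3, -0.5, -0.7]
opening: 0.0655
gripper_force: 15.0
```

Emit:
apply_moves(delta_pos=[[0,0,0.1],[0,0,0],[0,0,0]], twist=[0,0,0])

```text
t: 9.72
tool_pos: [0.6382, 0.2708, 0.0451]
orientation: [-0.224, -3.133, 0.0]
force: [-1.1, -1.4, -0.9]
opening: 0.0658
gripper_force: 15.0
```

Emit:
apply_moves(delta_pos=[[0,0,0.1],[0,0,0],[0,0,0]], twist=[0,0,0])

```text
t: 10.1
tool_pos: [0.6383, 0.2709, 0.0446]
orientation: [0.224, 3.133, 0.0]
force: [-2.2, -0.6, 5.9]
opening: 0.0658
gripper_force: 15.0
```

Emit:
apply_moves(delta_pos=[[0,0,-0.05],[0,0,0],[0,0,0],[0,0,0],[0,0,0],[0,0,0]], twist=[0,0,0,0,0,0], gripper=9.3)

```text
t: 10.85
tool_pos: [0.6382, 0.2709, 0.0446]
orientation: [0.224, 3.134, -0.0]
force: [-0.1, 0.0, -0.1]
opening: 0.0932
gripper_force: 0.0
```

Emit:
apply_moves(delta_pos=[[0,0,-0.5],[0,0,-1.5],[0,0,-2.5],[0,0,-3.0],[0,0,-2.5],[0,0,-1.0]], twist=[0,0,0,0,0,0])

```text
t: 11.6
tool_pos: [0.6396, 0.2714, 0.1583]
orientation: [0.224, 3.129, 0.003]
force: [0.1, -0.1, -0.3]
opening: 0.0932
gripper_force: 0.0
```

```bash
python3 - <<'E'
from h import *;from plant import robot
np.set_printoptions(precision=4,suppress=True)
# carrier on its stand: side view from first picture, box per long edges
c=pickle.load(open('side.pkl','rb'))
g=lambda x,y:np.array([310+(x-600)/5-.4,145+(y-350)/5-.4])
P=plane(c,[g(618,403),g(617,465),g(778,463),g(770,403)],.046);print('carrier side',P[:,:2],P.mean(0))
s=robot.read_state()
plan(s,(.626,-.266,.15),.243)
E
```

```text
carrier side [[ 0.6836 -0.2742]
 [ 0.671  -0.2165]
 [ 0.5695 -0.2429]
 [ 0.5846 -0.2982]] [ 0.6272 -0.2579  0.046 ]
shift [ -6.298 -53.384   0.742] twist -0.3858 shift after twist [ 14.253 -51.831   0.742] tool x [-0.99   0.142 -0.004] z [ 0.0044  0.0016 -1.    ]
```

Emit:
apply_moves(delta_pos=[[-0.2,-2.0,0],[-0.5,-4.3,0],[-0.5,-4.3,0],[-0.5,-4.3,0],[-0.5,-4.3,0],[-0.5,-4.3,0],[-0.5,-4.3,0],[-0.5,-4.3,0]], twist=[0,0,0,0,0,0,0,0])

```text
t: 12.6
tool_pos: [0.6274, -0.0547, 0.1528]
orientation: [-0.225, -3.131, 0.0]
force: [1.4, 0.5, -0.0]
opening: 0.0931
gripper_force: 0.0
```

Emit:
apply_moves(delta_pos=[[-0.5,-4.3,0],[-0.5,-4.3,0],[-0.5,-4.3,0],[-0.5,-4.3,0],[-0.4,-3.6,0],[0,0,0],[0,0,0],[0,0,0]], twist=[0,0,0,0,0,-0.18,-0.18,-0.029])

```text
t: 13.6
tool_pos: [0.6216, -0.2622, 0.1529]
orientation: [0.384, -3.116, -0.002]
force: [0.2, -0.5, 0.5]
opening: 0.0931
gripper_force: 0.0
```

```bash
python3 - <<'E'
from h import *;from plant import robot
np.set_printoptions(precision=4,suppress=True)
s=robot.read_state();print(s['tool_pos'])
plan(s,(.6255,-.2605,.059),.246)
c=robot.read_camera('side');pickle.dump(c,open('side4.pkl','wb'))
d=robot.read_camera('top');pickle.dump(d,open('top4.pkl','wb'))
M=np.hstack([cv2.resize(c['frame'][275:355,235:345,::-1],(550,400),interpolation=cv2.INTER_CUBIC),cv2.resize(d['frame'][155:235,220:270,::-1],(250,400),interpolation=cv2.INTER_CUBIC)])
cv2.imwrite('pics/m5.png',M)
u=np.array([.9898,-.1425]);v=np.array([.1425,.9898])
for n,cc,bx in(('top',d,(225,170,40,50)),('side',c,(245,280,70,60))):
    I,g=up(cc,*bx);m=(I[...,0]-I[...,2])>(30 if n=='top' else 22)
    r=rect(plane(cc,g(big(m)),.033));print('card',n,r,r[0]@u,r[0]@v)
E
```

```text
[ 0.6216 -0.2622  0.1529]
shift [-0.437  0.053  9.385] twist -0.0004 shift after twist [-0.437  0.053  9.385] tool x [-0.97  -0.243  0.002] z [-0.0026  0.001  -1.    ]
card top (array([639.25  , 268.6742]), (69.10025024414062, 102.91212463378906), np.float32(-0.14663026)) 594.4435816558838 357.0268123474121
card side (array([641.1312, 273.6165]), (67.69242858886719, 101.44100189208984), np.float32(-0.14152895)) 595.6013422363282 362.1867668823242
```

View pics/m5.png

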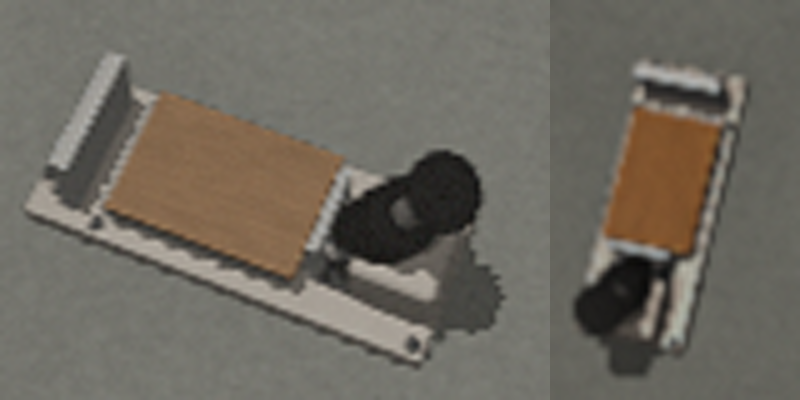

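```bash
python3 - <<'E'
from h import *
np.set_printoptions(precision=4,suppress=True)
u=np.array([.9898,-.1425]);v=np.array([.1425,.9898])
C={'side':pickle.load(open('side4.pkl','rb')),'top':pickle.load(open('top4.pkl','rb'))}
# profile of brightness along u at given z for several v, printed averaged over v
for n in C:
    c=C[n];f=200/np.tan(np.radians(c['vertical_fov']/2));g=c['frame'].astype(np.float32)
    for nm,z,us in(('jaw',.048,np.arange(.520,.556,.0015)),('fence',.060,np.arange(.640,.690,.002))):
        acc=0
        for vv in np.arange(-.016,.0161,.002):
            P=np.c_[us[:,None]*u+(vv+.3596+(.0025 if n=='side' else -.0025))*v,np.full(len(us),z)];X=P@c['R'].T+c['t'];q=(f*X[:,:2]/X[:,2:]+[c['cx'],c['cy']]).astype(np.float32)
            acc=acc+cv2.remap(g,q[:,0].reshape(1,-1),q[:,1].reshape(1,-1),cv2.INTER_LINEAR)[0]
        acc/=17;print(n,nm,[(round(a*1000,1),int(b.sum()),int(b[0]-b[2])) for a,b in zip(us,acc)])
E
```

```text
side jaw [(np.float64(520.0), 98, 3), (np.float64(521.5), 94, 3), (np.float64(523.0), 95, 3), (np.float64(524.5), 99, 3), (np.float64(526.0), 112, 3), (np.float64(527.5), 135, 4), (np.float64(529.0), 160, 6), (np.float64(530.5), 187, 6), (np.float64(532.0), 203, 6), (np.float64(533.5), 206, 6), (np.float64(535.0), 217, 5), (np.float64(536.5), 294, 4), (np.float64(538.0), 395, 4), (np.float64(539.5), 466, 5), (np.float64(541.0), 456, 7), (np.float64(542.5), 398, 16), (np.float64(544.0), 322, 38), (np.float64(545.5), 306, 55), (np.float64(547.0), 315, 57), (np.float64(548.5), 316, 56), (np.float64(550.0), 316, 56), (np.float64(551.5), 316, 56), (np.float64(553.0), 316, 56), (np.float64(554.5), 315, 56), (np.float64(556.0), 316, 56)]
side fence [(np.float64(640.0), 395, 11), (np.float64(642.0), 331, 11), (np.float64(644.0), 308, 11), (np.float64(646.0), 292, 10), (np.float64(648.0), 260, 8), (np.float64(650.0), 231, 5), (np.float64(652.0), 214, 4), (np.float64(654.0), 211, 3), (np.float64(656.0), 210, 3), (np.float64(658.0), 203, 4), (np.float64(660.0), 247, 4), (np.float64(662.0), 371,
[... 1165 characters left out ...]
p.float64(642.0), 368, 17), (np.float64(644.0), 325, 14), (np.float64(646.0), 256, 12), (np.float64(648.0), 198, 9), (np.float64(650.0), 165, 6), (np.float64(652.0), 138, 3), (np.float64(654.0), 129, 2), (np.float64(656.0), 143, 1), (np.float64(658.0), 214, 1), (np.float64(660.0), 325, 0), (np.float64(662.0), 422, 1), (np.float64(664.0), 488, 2), (np.float64(666.0), 499, 5), (np.float64(668.0), 472, 9), (np.float64(670.0), 428, 11), (np.float64(672.0), 375, 13), (np.float64(674.0), 330, 13), (np.float64(676.0), 302, 10), (np.float64(678.0), 287, 8), (np.float64(680.0), 285, 7), (np.float64(682.0), 286, 7), (np.float64(684.0), 287, 7), (np.float64(686.0), 289, 7), (np.float64(688.0), 290, 7)]
```

Emit:
apply_moves(delta_pos=[[-0.4,0.05,1.5],[0,0,2.5],[0,0,2.0],[0,0,1.5],[0,0,0.8],[0,0,0],[0,0,0]], twist=[0,0,0,0,0,0,0])

```text
t: 14.58
tool_pos: [0.6277, -0.2603, 0.0727]
orientation: [-0.385, 3.117, -0.001]
force: [-0.4, -0.5, 0.5]
opening: 0.0932
gripper_force: 0.0
```

Emit:
apply_moves(delta_pos=[[0.2,0,0.6],[0,0,0.5],[0,0,0.2],[0,0,0],[0,0,0]], twist=[0,0,0,0,0])

```text
t: 15.2
tool_pos: [0.6252, -0.2605, 0.0588]
orientation: [-0.386, 3.118, -0.0]
force: [-0.1, -0.3, -0.6]
opening: 0.0929
gripper_force: 0.0
```

Emit:
apply_moves(delta_pos=[[0,0,0],[0,0,0],[0,0,0],[0,0,0],[0,0,0],[0,0,0],[0,0,0],[0,0,0]], twist=[0,0,0,0,0,0,0,0], gripper=4.8, squeeze=35)

```text
t: 16.2
tool_pos: [0.6252, -0.2606, 0.0587]
orientation: [-0.386, 3.118, -0.0]
force: [0.1, -1.4, -0.5]
opening: 0.0575
gripper_force: 35.0
```

Emit:
apply_moves(delta_pos=[[0,0,-0.5],[0,0,-1.5],[0,0,-2.0],[0,0,-2.5],[0,0,-2.0],[0,0,-1.0],[0,0,-0.5],[0,0,0]], twist=[0,0,0,0,0,0,0,0])

```text
t: 17.2
tool_pos: [0.625, -0.2604, 0.1583]
orientation: [0.386, -3.117, -0.0]
force: [0.1, -0.4, -2.1]
opening: 0.0578
gripper_force: 35.0
```

```bash
python3 - <<'E'
from h import *;from plant import robot
s=robot.read_state();print(s['tool_pos'],s['opening'],s['force'])
u=np.array([.9898,-.1425]);v=np.array([.1425,.9898]);p=.600*u+.3593*v;print(p)
plan(s,(*p,.159),-.143)
c=robot.read_camera('side');x,y=290,110
cv2.imwrite('pics/m6.png',cv2.resize(c['frame'][y:y+100,x:x+100,::-1],(500,500),interpolation=cv2.INTER_CUBIC))
E
```

```text
[ 0.62497567 -0.26040017  0.15833932] 0.05784037609148778 [ 0.06034688 -0.39932153 -2.08698714]
[0.64508025 0.27013514]
shift [-14.882  50.963  -0.058] twist 0.3892 shift after twist [ 5.571 52.799 -0.058] tool x [-0.97  -0.244  0.   ] z [-4.e-04  2.e-04 -1.e+00]
```

View pics/m6.png

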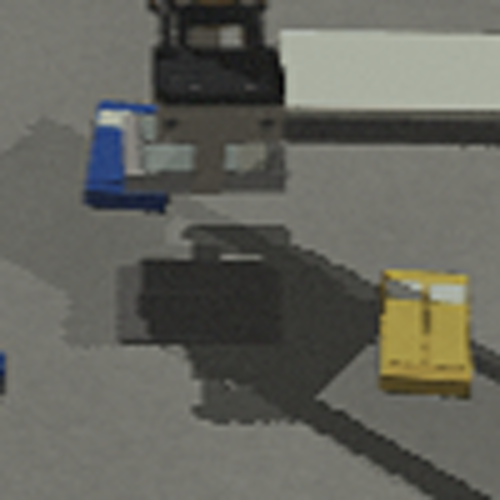

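Emit:
apply_moves(delta_pos=[[-0.6,2.0,0],[-1.2,4.1,0],[-1.2,4.1,0],[-1.2,4.1,0],[-1.2,4.1,0],[-1.2,4.1,0],[-1.2,4.1,0],[-1.2,4.1,0]], twist=[0,0,0,0,0,0,0,0])

```text
t: 18.25
tool_pos: [0.6366, 0.0619, 0.1579]
orientation: [0.387, -3.117, -0.001]
force: [0.7, 0.2, -2.7]
opening: 0.0577
gripper_force: 35.0
```

Emit:
apply_moves(delta_pos=[[-1.2,4.1,0],[-1.2,4.1,0],[-1.2,4.1,0],[-1.2,4.1,0],[-1.0,3.6,0],[0,0,0],[0,0,0],[0,0,0]], twist=[0,0,0,0,0,0.16,0.16,0.069])

```text
t: 19.25
tool_pos: [0.6437, 0.2687, 0.1576]
orientation: [-0.228, -3.132, 0.001]
force: [-0.5, -0.4, -2.3]
opening: 0.0579
gripper_force: 35.0
```

Emit:
apply_moves(delta_pos=[[0,0,1.0],[0,0,2.0],[0,0,2.0],[0,0,0.8],[0,0,0],[0,0,0]], twist=[0,0,0,0,0,0])

```text
t: 20.0
tool_pos: [0.6457, 0.2674, 0.1015]
orientation: [0.224, 3.132, 0.001]
force: [0.1, -0.2, -1.6]
opening: 0.058
gripper_force: 35.0
```

```bash
python3 - <<'E'
from h import *;from plant import robot
s=robot.read_state();print(s['tool_pos'],s['opening'],s['force'])
plan(s,(.6451,.2701,.062),-.143)
c=robot.read_camera('side');pickle.dump(c,open('side5.pkl','wb'))
cv2.imwrite('pics/m7.png',cv2.resize(c['frame'][275:355,235:345,::-1],(660,480),interpolation=cv2.INTER_CUBIC))
E
```

```text
[0.64568128 0.2674374  0.10145456] 0.058043983887239095 [ 0.14377262 -0.24294545 -1.56653427]
shift [0.1   0.253 3.945] twist 0.0002 shift after twist [0.1   0.253 3.945] tool x [-0.99   0.142 -0.001] z [ 1.2e-03  4.0e-04 -1.0e+00]
```

View pics/m7.png

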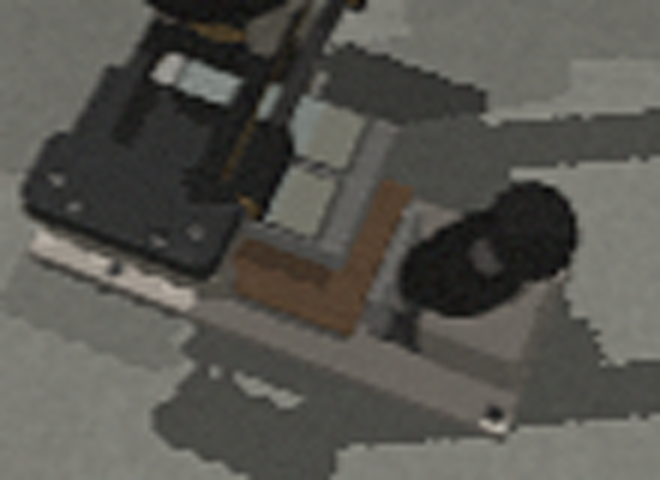

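```bash
python3 - <<'E'
from h import *
u=np.array([.9898,-.1425]);v=np.array([.1425,.9898])
c=pickle.load(open('side5.pkl','rb'));g=lambda x,y:np.array([235+x/6-.42,275+y/6-.42])
for z,ps in((.0887,[(400,122),(335,258)]),(.033,[(412,188),(355,333)])):
    P=plane(c,[g(*p) for p in ps],z)[:,:2];print(P@u,P@v,(P@v).mean())
E
```

```text
[0.55093523 0.55255998] [0.32956067 0.38980153] 0.3596811008024883
[0.54663313 0.544611  ] [0.32947201 0.39373572] 0.36160386341179807
```

Emit:
apply_moves(delta_pos=[[0,0.2,0.8],[0,0,1.2],[0,0,0.8],[0,0,0.5],[0,0,0.2],[0,0,0],[0,0,0]], twist=[0,0,0,0,0,0,0])

```text
t: 20.92
tool_pos: [0.6457, 0.2694, 0.0661]
orientation: [0.224, 3.133, 0.0]
force: [1.4, 0.1, -1.4]
opening: 0.0577
gripper_force: 35.0
```

Emit:
apply_moves(delta_pos=[[0,0,0.2],[0,0,0],[0,0,0]], twist=[0,0,0])

```text
t: 21.3
tool_pos: [0.6454, 0.2693, 0.0636]
orientation: [0.224, 3.134, 0.0]
force: [-0.1, 0.8, -2.3]
opening: 0.0576
gripper_force: 35.0
```

Emit:
apply_moves(delta_pos=[[0,0,0.1],[0,0,0],[0,0,0]], twist=[0,0,0])

```text
t: 21.68
tool_pos: [0.6454, 0.2693, 0.0626]
orientation: [-0.224, -3.134, 0.0]
force: [-0.2, 0.5, -2.4]
opening: 0.058
gripper_force: 35.0
```

Emit:
apply_moves(delta_pos=[[0,0,0.07],[0,0,0],[0,0,0]], twist=[0,0,0])

```text
t: 22.05
tool_pos: [0.6454, 0.2693, 0.0619]
orientation: [-0.224, -3.134, -0.0]
force: [-0.6, 0.1, -2.3]
opening: 0.0576
gripper_force: 35.0
```

Emit:
apply_moves(delta_pos=[[0,0,0.05],[0,0,0],[0,0,0]], twist=[0,0,0])

```text
t: 22.42
tool_pos: [0.6455, 0.2693, 0.0617]
orientation: [0.224, 3.133, 0.0]
force: [-1.5, -0.4, 0.4]
opening: 0.0576
gripper_force: 35.0
```

Emit:
apply_moves(delta_pos=[[0,0,0.03],[0,0,0],[0,0,0],[0,0,0],[0,0,0],[0,0,0]], twist=[0,0,0,0,0,0], gripper=9.3)

```text
t: 23.18
tool_pos: [0.6454, 0.2692, 0.0611]
orientation: [0.224, 3.134, -0.0]
force: [-0.1, 0.2, -1.1]
opening: 0.0931
gripper_force: 0.0
```

Emit:
apply_moves(delta_pos=[[0,0,-0.5],[0,0,-1.5],[0,0,-2.5],[0,0,-3.0],[0,0,-2.5],[0,0,-1.0]], twist=[0,0,0,0,0,0])

```text
t: 23.92
tool_pos: [0.6467, 0.2698, 0.1748]
orientation: [0.224, 3.129, 0.003]
force: [-0.3, -0.3, -0.1]
opening: 0.093
gripper_force: 0.0
```

Emit:
apply_moves(delta_pos=[[1.5,-3,0],[3,-5,0],[3,-5,0],[2.5,-5,0],[0,-3,0],[0,0,0],[0,0,0]], twist=[0,0,0,0,0,0,0], gripper=0)

```text
t: 24.8
tool_pos: [0.5167, 0.0762, 0.1712]
orientation: [0.225, 3.133, 0.001]
force: [0.4, 0.8, -0.1]
opening: 0.0277
gripper_force: 0.0
```

```bash
python3 - <<'E'
from h import *;from plant import robot
s=robot.read_state();print(s['tool_pos'],s['opening'],s['force'])
c=robot.read_camera('side');pickle.dump(c,open('side6.pkl','wb'))
d=robot.read_camera('top');pickle.dump(d,open('top6.pkl','wb'))
M=np.hstack([cv2.resize(c['frame'][275:355,235:345,::-1],(550,400),interpolation=cv2.INTER_CUBIC),cv2.resize(d['frame'][155:235,220:270,::-1],(250,400),interpolation=cv2.INTER_CUBIC)])
cv2.imwrite('pics/m8.png',M)
E
```

```text
[0.5167382  0.07615929 0.17122547] 0.02773712110734921 [ 0.38604733  0.77052933 -0.14208385]
```

View pics/m8.png

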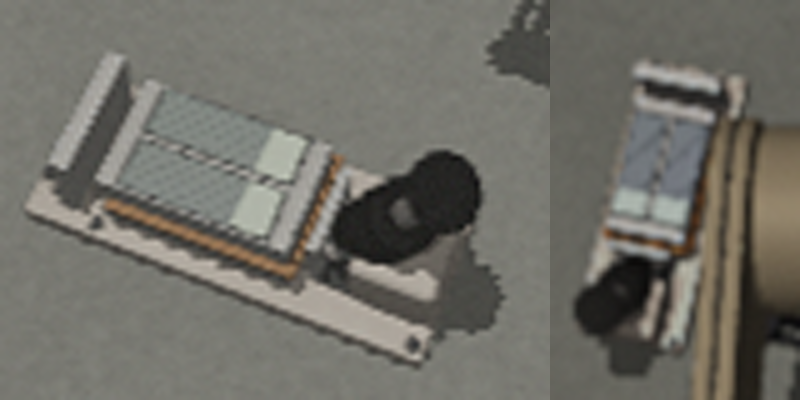

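```bash
python3 - <<'E'
from h import *;from plant import robot
C=[pickle.load(open(n+'6.pkl','rb')) for n in('top','side')]
u=np.array([.9898,-.1425]);v=np.array([.1425,.9898])
H=tri(C,[np.array([228.8,216.2]),np.array([235+443/5-.4,275+193/5-.4])]);print(H,H[:2]@u,H[:2]@v)
p=.471*u+.360*v;print(p)
plan(robot.read_state(),(*p,.155),-.143)
E
```

```text
[0.53071587 0.28928968 0.10867986] 0.48407879273853477 0.3619659394887378
[0.5174958 0.2892105]
shift [ 2.934 21.057  1.616] twist 0.0011 shift after twist [ 2.958 21.054  1.616] tool x [-0.99   0.141  0.   ] z [-1.e-04  3.e-04 -1.e+00]
```

Emit:
apply_moves(delta_pos=[[0.4,3.0,0],[0.6,4.5,0],[0.6,4.5,0],[0.6,4.5,0],[0.5,3.0,0],[0.23,1.6,0],[0,0,0],[0,0,0]], twist=[0,0,0,0,0,0,0,0], gripper=0, squeeze=40)

```text
t: 25.9
tool_pos: [0.5176, 0.2879, 0.1709]
orientation: [-0.225, -3.133, 0.001]
force: [-1.1, -0.4, 0.3]
opening: 0.0004
gripper_force: 0.0
```

Emit:
apply_moves(delta_pos=[[0,0,0.8],[0,0,0.8],[0,0,0],[0,0,0]], twist=[0,0,0,0])

```text
t: 26.4
tool_pos: [0.5176, 0.2885, 0.1551]
orientation: [-0.225, -3.133, 0.0]
force: [0.3, 0.2, -0.1]
opening: 0.0009
gripper_force: 0.0
```

```bash
python3 - <<'E'
from h import *;from plant import robot
s=robot.read_state();print(s['tool_pos'],s['opening'],s['force'])
plan(s,(.5175,.2892,.150),-.143)
c=robot.read_camera('side')
cv2.imwrite('pics/m9.png',cv2.resize(c['frame'][265:355,235:345,::-1],(660,540),interpolation=cv2.INTER_CUBIC))
E
```

```text
[0.51756681 0.28845982 0.15505692] 0.000863353451952955 [ 0.33998133  0.15780609 -0.11593389]
shift [0.017 0.072 0.506] twist -0.0001 shift after twist [0.017 0.072 0.506] tool x [-0.99   0.143  0.   ] z [-2.e-04 -1.e-04 -1.e+00]
```

View pics/m9.png

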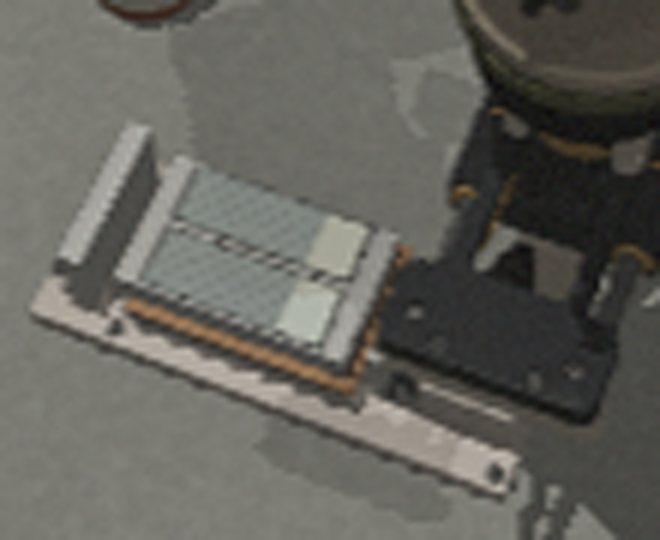

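Emit:
apply_moves(delta_pos=[[0,0.1,0.4],[0,0,0],[0,0,0]], twist=[0,0,0])

```text
t: 26.82
tool_pos: [0.5177, 0.2897, 0.1511]
orientation: [-0.224, -3.134, 0.0]
force: [0.2, -1.0, 0.9]
opening: 0.0004
gripper_force: 0.0
```

Emit:
apply_moves(delta_pos=[[0,0,0.3],[0,0,0],[0,0,0]], twist=[0,0,0])

```text
t: 27.2
tool_pos: [0.5176, 0.2897, 0.1481]
orientation: [-0.224, -3.133, 0.0]
force: [-0.3, -0.1, 0.1]
opening: 0.0003
gripper_force: 0.0
```

Emit:
apply_moves(delta_pos=[[0,0,0.3],[0,0,0],[0,0,0]], twist=[0,0,0])

```text
t: 27.58
tool_pos: [0.5177, 0.2897, 0.1451]
orientation: [-0.224, -3.134, 0.0]
force: [-0.2, -0.0, 0.7]
opening: 0.0001
gripper_force: 0.0
```

Emit:
apply_moves(delta_pos=[[0,0,0.2],[0,0,0],[0,0,0]], twist=[0,0,0])

```text
t: 27.95
tool_pos: [0.5177, 0.2897, 0.1431]
orientation: [-0.224, -3.134, 0.0]
force: [-0.1, -0.2, -0.2]
opening: 0.0007
gripper_force: 0.0
```

Emit:
apply_moves(delta_pos=[[0,0,0.2],[0,0,0],[0,0,0]], twist=[0,0,0])

```text
t: 28.32
tool_pos: [0.5178, 0.2897, 0.1412]
orientation: [0.224, 3.133, 0.0]
force: [-0.1, 0.2, 0.0]
opening: 0.0
gripper_force: 0.3
```

Emit:
apply_moves(delta_pos=[[0,0,0.2],[0,0,0],[0,0,0]], twist=[0,0,0])

```text
t: 28.7
tool_pos: [0.5181, 0.2897, 0.1397]
orientation: [0.224, 3.133, 0.001]
force: [0.7, -1.0, 5.0]
opening: 0.0005
gripper_force: 2.1
```

Emit:
apply_moves(delta_pos=[[0,0,0.2],[0,0,0],[0,0,0]], twist=[0,0,0])

```text
t: 29.08
tool_pos: [0.5183, 0.2898, 0.1379]
orientation: [0.224, 3.132, 0.001]
force: [0.9, -0.5, 5.9]
opening: 0.0005
gripper_force: 2.4
```

Emit:
apply_moves(delta_pos=[[-0.13,0,0.27],[0,0,0],[-0.13,0,0.27],[0,0,0]], twist=[0,0,0,0])

```text
t: 29.58
tool_pos: [0.5208, 0.2895, 0.1326]
orientation: [0.224, 3.132, 0.001]
force: [-0.7, -0.6, 8.7]
opening: 0.0003
gripper_force: 3.5
```

Emit:
apply_moves(delta_pos=[[-0.13,0,0.27],[0,0,0],[0,0,0]], twist=[0,0,0])

```text
t: 29.95
tool_pos: [0.5221, 0.2893, 0.13]
orientation: [0.224, 3.132, 0.001]
force: [-1.0, -0.4, 6.9]
opening: 0.0002
gripper_force: 3.6
```

Emit:
apply_moves(delta_pos=[[-0.08,0,0.18],[0,0,0],[0,0,0]], twist=[0,0,0])

```text
t: 30.32
tool_pos: [0.5229, 0.2892, 0.1284]
orientation: [0.224, 3.132, 0.001]
force: [-2.0, -0.7, 8.9]
opening: 0.0002
gripper_force: 4.0
```

Emit:
apply_moves(delta_pos=[[-0.06,0,0.14],[0,0,0],[0,0,0]], twist=[0,0,0])

```text
t: 30.7
tool_pos: [0.5235, 0.2891, 0.1271]
orientation: [0.224, 3.132, 0.001]
force: [-2.1, -2.2, 10.1]
opening: 0.0005
gripper_force: 4.6
```

Emit:
apply_moves(delta_pos=[[-0.06,0,0.14],[0,0,0],[0,0,0]], twist=[0,0,0])

```text
t: 31.08
tool_pos: [0.5241, 0.2891, 0.1259]
orientation: [0.224, 3.132, 0.001]
force: [-2.7, -1.1, 10.5]
opening: 0.0007
gripper_force: 5.3
```

Emit:
apply_moves(delta_pos=[[-0.06,0,0.14],[0,0,0],[0,0,0]], twist=[0,0,0])

```text
t: 31.45
tool_pos: [0.5247, 0.289, 0.1246]
orientation: [0.224, 3.132, 0.001]
force: [-2.4, -2.1, 9.6]
opening: 0.0004
gripper_force: 5.5
```

Emit:
apply_moves(delta_pos=[[-0.06,0,0.14],[0,0,0],[0,0,0]], twist=[0,0,0])

```text
t: 31.82
tool_pos: [0.5253, 0.2889, 0.1232]
orientation: [0.224, 3.132, 0.001]
force: [-3.0, -2.7, 11.5]
opening: 0.0002
gripper_force: 5.6
```

Emit:
apply_moves(delta_pos=[[-0.06,0,0.14],[0,0,0],[0,0,0]], twist=[0,0,0])

```text
t: 32.2
tool_pos: [0.5258, 0.2888, 0.1222]
orientation: [0.224, 3.132, 0.001]
force: [-4.0, -1.1, 14.6]
opening: 0.0006
gripper_force: 7.3
```

Emit:
apply_moves(delta_pos=[[-0.06,0,0.14],[0,0,0],[0,0,0]], twist=[0,0,0])

```text
t: 32.58
tool_pos: [0.5263, 0.2888, 0.1212]
orientation: [0.224, 3.132, 0.001]
force: [-6.8, -2.3, 17.8]
opening: 0.0006
gripper_force: 9.5
```

Emit:
apply_moves(delta_pos=[[-0.04,0,0.08],[0,0,0],[0,0,0]], twist=[0,0,0])

```text
t: 32.95
tool_pos: [0.5266, 0.2888, 0.1207]
orientation: [0.224, 3.133, 0.001]
force: [-8.6, -3.7, 20.7]
opening: 0.0004
gripper_force: 10.8
```

Emit:
apply_moves(delta_pos=[[-0.04,0,0.1],[0,0,0],[0,0,0]], twist=[0,0,0])

```text
t: 33.33
tool_pos: [0.5269, 0.2887, 0.12]
orientation: [0.224, 3.133, 0.001]
force: [-10.0, -3.8, 23.0]
opening: 0.0006
gripper_force: 12.4
```

Emit:
apply_moves(delta_pos=[[-0.02,0,0.05],[0,0,0],[0,0,0]], twist=[0,0,0])

```text
t: 33.7
tool_pos: [0.527, 0.2887, 0.1197]
orientation: [0.224, 3.133, 0.001]
force: [-11.2, -4.2, 24.5]
opening: 0.0002
gripper_force: 13.3
```

Emit:
apply_moves(delta_pos=[[0,0,0],[0,0,0],[0,0,0],[0,0,0],[0,0,0],[0,0,0],[0,0,0],[0,0,0]], twist=[0,0,0,0,0,0,0,0])

```text
t: 34.7
tool_pos: [0.5271, 0.2887, 0.1197]
orientation: [0.224, 3.133, 0.001]
force: [-10.5, -4.6, 23.7]
opening: 0.0006
gripper_force: 13.2
```

Emit:
apply_moves(delta_pos=[[0,0,0],[0,0,0],[0,0,0],[0,0,0],[0,0,0]], twist=[0,0,0,0,0])

```text
t: 35.33
tool_pos: [0.5271, 0.2887, 0.1197]
orientation: [0.224, 3.133, 0.001]
force: [-11.9, -3.4, 24.6]
opening: 0.0006
gripper_force: 13.2
```

Emit:
apply_moves(delta_pos=[[0.13,0,-0.27],[0.17,0,-0.36],[0.21,0,-0.45],[0.21,0,-0.45],[0.21,0,-0.45],[0.21,0,-0.45],[0.17,0,-1.0],[0,0,-2.0]], twist=[0,0,0,0,0,0,0,0])

```text
t: 36.33
tool_pos: [0.5128, 0.2898, 0.1703]
orientation: [-0.224, -3.131, 0.002]
force: [0.3, -0.1, -0.5]
opening: -0.0001
gripper_force: 0.0
```

Emit:
apply_moves(delta_pos=[[0,-3,-1],[0,-5,0],[0,-5,0],[0,-5,0],[0,-3,0],[0,0,0],[0,0,0]], twist=[0,0,0,0,0,0,0])

```text
t: 37.2
tool_pos: [0.4844, 0.0829, 0.1816]
orientation: [0.225, 3.133, 0.001]
force: [0.4, -0.3, 0.2]
opening: 0.0003
gripper_force: 0.0
```

```bash
python3 - <<'E'
from h import *;from plant import robot
s=robot.read_state();print(s['tool_pos'],s['force'],s['dq'])
c=robot.read_camera('side');d=robot.read_camera('top')
M=np.hstack([cv2.resize(c['frame'][275:355,235:345,::-1],(550,400),interpolation=cv2.INTER_CUBIC),cv2.resize(d['frame'][155:235,220:270,::-1],(250,400),interpolation=cv2.INTER_CUBIC)])
cv2.imwrite('pics/m10.png',M)
E
```

```text
[0.48444274 0.08287702 0.18162467] [ 0.35356241 -0.31192868  0.21581691] [ 0.01865111  0.01073624 -0.00164492 -0.00016458 -0.00389636 -0.0039027 ]
```

View pics/m10.png

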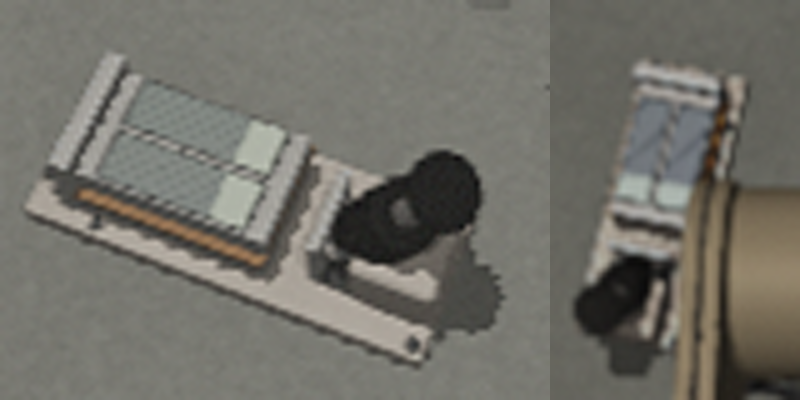

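The last view shows the stack pushed to the fence: carrier side edge from (80,190) to (265,262) in the crop, ends level, jaw and plunger back up.

```bash
python3 -c "
from plant import robot
print(robot.close_job())"
```

```text
the job is handed in; nothing more can be done
None
```

The job is handed in (verdict not shown): card and second carrier were set down, the plunger was held at its stop at about 27 N for about 1.6 s, and the last picture shows the stack level at the fence with the plunger back up and the arm clear.

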